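# Hold open the heavy flap of the slide-discard bin with its lever

### The job

Open the glass-slide discard bin and keep it open: push the yellow bolt sideways with a fingertip until it is clear of the flap's tongue, then press the red pad of the long lever down with the fingertips until the heavy blue flap stands well open (at least 35 degrees), and finish while still holding the lever down. Push gently: do not grip or force the bolt, let only the lever raise the flap (never touch the flap itself), and leave the other things on the bench where they are.

Things in the scene. Friction and masses are not known exactly. Their poses are not given: they have to be found in the camera images.
- bin: White steel bench bin with a red stripe, 200 long (x) x 190 wide (y) x 123 mm high, fixed to the bench. Origin: centre of its underside, on the bench. Its x axis points level from the lever (on the -x side) towards the bolt (on the +x side); y is to the left of x; z up.
- flap (a joint): Angle of the heavy (about 0.9 kg) blue flap in rad: 0 shut, grows as it opens (stop at 1.2). It falls shut by itself. While the bolt lies over the tongue it cannot rise.
- flap_edge (a point): Middle of the flap's free edge, half-way through its thickness. The blue flap, 200 x 194 x 8 mm, closes the bin's rim; shut, its top is 132 mm above the bench. It is hinged along the lever side (bin's x = -100 mm); at its free edge (x = +100) a tongue 24 mm wide (bin's y from 18 to 42 mm) reaches to x = 125 mm.
- lever (a joint): Angle of the steel dog-leg lever in rad: 0 at rest (long end up), grows as the long end is pressed down, stop at 0.5. Its short end lies under the flap, 55 mm from the flap's hinge at first. About 0.15 opens the flap 0.25 rad, 0.3 opens it about 0.55, 0.42 about 0.8. Pressing takes about 4 to 8 N at the pad; let go, the flap's weight brings it back.
- lever_pad (a point): Middle of the top face of the red pad at the long end of the lever, about 179 mm above the bench at rest. The pad is 66 mm along the lever, 92 mm across (bin's y), 8 mm thick; at rest it slopes 0.22 rad (its outer end higher), level at about 0.22 rad of lever angle.
- lever_pivot (a point): Middle of the lever's pivot, 95 mm above the bench; its axis is the bin's y. At rest the pad's middle lies 194 mm from it towards the bin's -x and 84 mm above it, and goes down in an arc about it.
- bolt (a joint): How far the bolt has been pushed, m: about 0 to 0.008 at the start (over the tongue); it slides towards the bin's -y, is clear of the tongue from 0.037 and stops hard at 0.07. Sliding friction about 1.5 N; it stays where it is left.
- bolt_knob (a point): Centre of the yellow knob that stands on the bolt: 28 (bin's x) x 22 (bin's y) x 45 mm high, its foot 142 and its top 187 mm above the bench. Push its +y face towards the bin's -y. The bolt's steel plate, 40 x 50 x 8 mm, lies under it.
- jar_mid (a point): Bystander: amber specimen jar, 48 mm wide, 65 high; point at its centre.
- dropper_mid (a point): Bystander: green dropper bottle, 36 mm wide, 85 high; point at its centre.
- slide_box_mid (a point): Bystander: blue and grey slide box, 102 x 72 x 34 mm; point at its centre.
- beaker_mid (a point): Bystander: glass beaker, 60 mm wide, 75 high; point at its centre.
- petri_mid (a point): Bystander: lidded dish, 94 mm wide, 17 high; point at its centre.
- mug_mid (a point): Bystander: blue mug, 76 mm wide, 85 high; point at its centre.
- brush_grip (a point): Bystander: soft brush lying on the bench; point on its handle.

How it is judged:
By the outcome, as a careful person would: the job done as asked, in the order asked, and still so for the second after the job is handed in, while the arm keeps its last pose, push and grip.
It also fails if it takes over 45 s, if anything falls off the work surface, if the arm or the gripper's body presses on something with over 40 N, if the wrist force passes 120 N, or if a joint passes its speed limit or range.

### The arm

A 7-joint arm with a two-finger parallel gripper is mounted at the origin on the work surface. World frame = base frame: x ahead of the robot, y to its left, z up, the work surface at z = 0. Lengths are in m, angles in rad, forces in N, time in s.
With the tool pointing down it reaches from about 0.425 to 0.925 m from the base axis. Payload 6.8 kg.
Tool frame: the origin (TCP) lies at the very end of the fingers, on their centre line; the grasp point (between the pads) lies bot.tcp_to_grasp behind it (bot.tcp_to_grasp is the distance from the TCP to the grasp point, in m); x points along the fingers, y is the direction in which the jaws open and shut, and the axes are right-handed (so a half turn about x gives the same grasp; the last joint's range is limited). The gripper opens to 88 mm and grips with 3 to 60 N. Pads are 20 mm wide; open, the fingers measure 115 mm over their backs; the gripper's body (75 mm by 178 mm) begins 61 mm behind the grasp point.
Start: joints at [1.043, 0.477, 0.022, 1.555, -0.011, 1.109, -0.083], TCP at [0.275, -0.616, 0.223] pointing down, gripper open.
Joint ranges: [-2.96, 2.96], [-0.34, 2.1], [-1.41, 1.46], [0.24, 2.44], [-1.37, 4.51], [0.17, 1.92], [-2.96, 2.96]. Speed limits (rad/s): [2.39, 2.39, 3.14, 3.14, 3.14, 3.14, 3.14].

### API

Orientations are given as a rotation vector (axis times angle).
In Python, from rig import bot gives the robot as it stands. The module is installed in compiled form; this text tells all that it offers.
- The arm moves only by the tool send_rows, never from a script. Its argument "targets" is one flat list of numbers, 7 for each row, row after row: the shift along the tool's x, y, z in m, then the turn, a rotation vector about the tool's x, y, z in rad, then the gripper's target within -1 to 1 (fully open at 1, half-way at 0, shut at -1). A call has 1 to 20 rows; each row is the pose to reach, as a shift and turn from the pose commanded when the call began, along the tool's axes at that moment; what a row does not reach only later rows make up. A row lasts 1/10 s, in which the tool goes at most 50 mm and 8.59 degrees, less where a joint would pass 70% of its speed; a pose out of reach is approached as far as the arm can. A call with a gripper value outside its range is refused whole. The fingers move at their own pace and stop on an object; "squeeze" is the grip in N (left out, the last holds). Time passes only in rows, so rows that repeat a pose let the fingers close. It gives the time, the measured TCP pose, the force and the opening at its end, in the units of the state.
- bot.read_state(): the state, without advancing time (a new reading comes with each control period).
- bot.get_image(name): name is "scene" or "top"; returns a dict with "frame" (384x512x3 uint8, blue, green, red), "z_map" (384x512 float32, m along the optical axis (not along the pixel's ray), 0 where there is no reading), "camera_matrix" (3x3 intrinsics, pixels), "position" and "attitude" of the camera in the world. Camera axes: x right, y up, looking along -z (the intrinsics and any distortion apply to the point x, -y, -z); pixel columns grow to the right and rows downward; lengths in m; the calibration is good to about 2 mm. A picture is of the moment at which its call begins.
- bot.job_done(): hands the job in, once; it reports no verdict.
The state is a dict: "time_s": time; "q": joint angles; "dq": joint speeds; "joint_efforts": joint torques, N m; "tool_pos": TCP position; "tcp_rot": TCP orientation; "force": force on the tool from outside, world axes, zero at the start; "torque": the same for the moment, N m; "opening": opening from 0.0 (shut) to 1.0 (fully open).
Only numpy, scipy, OpenCV 4.12 (cv2) and the standard library are available. Lean on these libraries where they do the work, as an engineer would, in place of code of your own. Each camera call takes 0.05 s, during which the arm holds its last target.

## Working session

There is one attempt and no reset: what is moved stays moved. The work goes in short steps, Python scripts to look and compute and a tool call to move; the robot and the scene stay as the last step left them, time stands still between calls to the robot, and variables do not carry over. Pictures are saved under pics/ and viewed, and the job is handed in when it is done.

Besides the shell and the picture viewer there is one more tool, called after "Emit:" by a JSON object that holds its "name" and its "arguments", one argument or row to a line. send_rows: Moves the arm, as the interface text tells. Its arguments: {"type":"object","properties":{"targets":{"type":"array"},"squeeze":{"type":"number"}},"required":["targets"]}

```bash
mkdir -p pics; cat > h.py <<'E'
import numpy as np, cv2
from rig import bot
from scipy.spatial.transform import Rotation as R
def Rc(a):
    a=np.array(a,float)
    return a if a.shape==(3,3) else (R.from_rotvec(a).as_matrix() if a.size==3 else R.from_quat(a).as_matrix())
def pts(im):
    z=im["z_map"];K=np.array(im["camera_matrix"]);h,w=z.shape
    u,v=np.meshgrid(np.arange(w),np.arange(h))
    p=np.stack([(u-K[0,2])/K[0,0]*z,-(v-K[1,2])/K[1,1]*z,-z],-1)
    return p@Rc(im["attitude"]).T+np.array(im["position"])
E
python3 - <<'E'
from h import *
print({k:np.round(v,3) for k,v in bot.read_state().items()}, bot.tcp_to_grasp)
for n in("scene","top"):
    im=bot.get_image(n);cv2.imwrite(f"pics/{n}0.png",im["frame"]);print(n,[k for k in im],im["camera_matrix"],im["position"],im["attitude"])
    p=pts(im); np.savez(f"{n}0.npz",p=p,f=im["frame"],z=im["z_map"])
E
```

```text
{'time_s': np.float64(0.0), 'q': array([ 1.043,  0.478,  0.022,  1.556, -0.012,  1.109, -0.083]), 'dq': array([ 0.001, -0.001,  0.001,  0.001, -0.001, -0.001, -0.002]), 'joint_efforts': array([ 0.0000e+00, -5.8285e+01,  1.5350e+00, -2.7261e+01, -5.4000e-02,
        1.7000e-02,  0.0000e+00]), 'tool_pos': array([ 0.275, -0.616,  0.222]), 'tcp_rot': array([ 1.99 ,  0.426, -1.991]), 'force': array([-0.232,  0.139, -0.078]), 'torque': array([ 0.006, -0.001,  0.015]), 'opening': np.float64(1.006)} 0.0187
scene ['frame', 'z_map', 'camera_matrix', 'position', 'attitude'] [[487.02025088   0.         256.17579515]
 [  0.         487.02025088 194.14349415]
 [  0.           0.           1.        ]] [1.31000436 0.51695738 1.00234507] [0.44078097 0.87771031 2.05576876]
top ['frame', 'z_map', 'camera_matrix', 'position', 'attitude'] [[445.16889968   0.         255.89235537]
 [  0.         445.16889968 188.30492648]
 [  0.           0.           1.        ]] [ 0.44557376 -0.04499092  1.57261664] [ 0.07351417 -0.0598789  -1.58083994]
```

View pics/scene0.png

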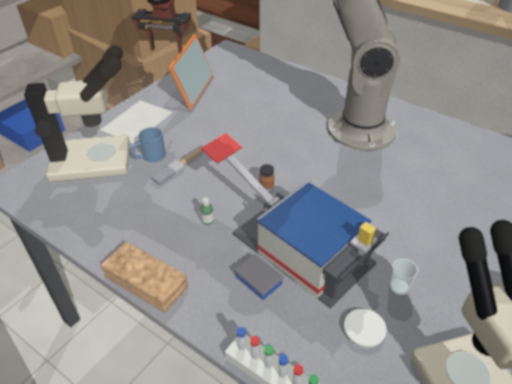

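View pics/top0.png

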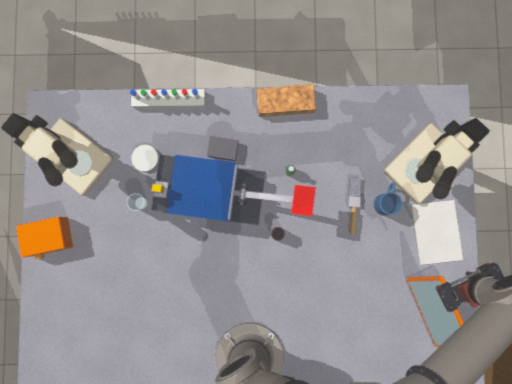

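The scene view shows the blue flap around (315,222), the yellow knob at (367,233) and the red pad at (222,148). In the top view the flap is at (200,188), the knob at (157,188) and the pad at (304,200). The gripper is at the lower right.

```bash
python3 - <<'E'
from h import *
for n in("scene","top"):
    d=np.load(f"{n}0.npz");p=d["p"];f=d["f"];hsv=cv2.cvtColor(f,cv2.COLOR_BGR2HSV);z=d["z"]
    H,S,V=[hsv[...,i].astype(int) for i in range(3)]
    box=(p[...,0]>.3)&(p[...,0]<.75)&(p[...,1]>-.45)&(p[...,1]<.45)&(z>0)
    M={"knob":(H>20)&(H<32)&(S>180)&box&(p[...,2]>.12),"pad":((H<5)|(H>175))&(S>190)&box&(p[...,2]>.14),"flap":(H>100)&(H<120)&(S>150)&box&(p[...,2]>.11)}
    for k,m in M.items():
        m=cv2.morphologyEx(m.astype(np.uint8),cv2.MORPH_OPEN,np.ones((2,2)))>0
        q=p[m]
        if len(q)<5: print(n,k,len(q));continue
        print(n,k,len(q),np.round(np.median(q,0),3),"zpct",np.round(np.percentile(q[:,2],[2,50,98]),3))
        t=q[q[:,2]>np.percentile(q[:,2],98)-.03] if k!="knob" else q[q[:,2]>.18]
        if len(t)>4:
            c,wh,a=cv2.minAreaRect((t[:,:2]*1000).astype(np.float32));print("  rect",np.round(c,1),np.round(wh,1),round(a,1))
            print(np.round(cv2.boxPoints((c,wh,a)),0).tolist())
    # bystanders: anything above the bench nearby
    q=(p[...,2]>.02)&box
    l,lab,st,ce=cv2.connectedComponentsWithStats(q.astype(np.uint8))
    for i in range(1,l):
        if st[i,4]>25:
            w=p[lab==i];print(" comp",np.round(ce[i]),np.round(w.min(0),3),np.round(w.max(0),3))
    big=cv2.resize(f,None,fx=4,fy=4,interpolation=cv2.INTER_CUBIC)
    cv2.imwrite(f"pics/{n}_z.png",big[500:1100,600:1400] if n=="scene" else big[480:1040,480:1280])
E
```

```text
scene knob 0
scene pad 0
scene flap 16 [0.504 0.232 0.133] zpct [0.13  0.133 0.135]
  rect [505.3 238.5] [26.7 13.4] 74.2
[[495.0, 228.0], [508.0, 224.0], [515.0, 250.0], [503.0, 253.0]]
 comp [158. 147.] [ 0.489 -0.45   0.02 ] [ 0.547 -0.433  0.09 ]
 comp [305. 227.] [ 0.397 -0.363  0.02 ] [0.689 0.315 0.191]
 comp [176. 165.] [ 0.509 -0.384  0.02 ] [ 0.551 -0.348  0.025]
 comp [207. 210.] [ 0.624 -0.16   0.02 ] [ 0.658 -0.126  0.088]
 comp [260. 273.] [0.679 0.035 0.02 ] [0.75  0.145 0.04 ]
 comp [403. 274.] [0.501 0.352 0.02 ] [0.564 0.411 0.083]
top knob 62 [0.565 0.274 0.185] zpct [0.154 0.185 0.191]
  rect [566.5 277.4] [16.3 22.3] 0.8
[[558.0, 288.0], [558.0, 266.0], [575.0, 266.0], [574.0, 289.0]]
top pad 495 [ 0.522 -0.184  0.179] zpct [0.168 0.179 0.188]
  rect [ 511.3 -128.3] [ 95.2 189.6] 11.6
[[446.0, -45.0], [484.0, -231.0], [577.0, -212.0], [539.0, -26.0]]
top flap 3266 [0.572 0.139 0.132] zpct [0.125 0.132 0.138]
  rect [562.6  90.1] [302.8 189.9] 81.2
[[446.0, -45.0], [633.0, -74.0], [680.0, 225.0], [492.0, 254.0]]
 comp [222. 149.] [0.677 0.032 0.024] [0.748 0.141 0.045]
 comp [211. 189.] [ 0.463 -0.216  0.021] [0.685 0.309 0.194]
 comp [290. 170.] [ 0.621 -0.169  0.026] [ 0.655 -0.133  0.092]
 comp [135. 202.] [0.504 0.348 0.02 ] [0.559 0.408 0.08 ]
 comp [355. 201.] [ 0.508 -0.391  0.02 ] [ 0.55  -0.352  0.031]
 comp [378. 204.] [ 0.494 -0.449  0.02 ] [ 0.538 -0.442  0.093]
 comp [277. 234.] [ 0.397 -0.123  0.02 ] [ 0.442 -0.08   0.074]
```

View pics/top_z.png

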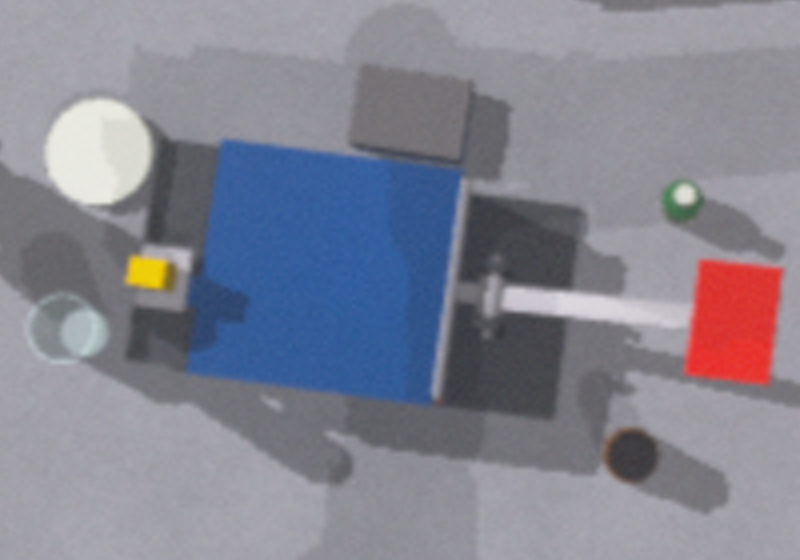

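```bash
python3 - <<'E'
import cv2
f=cv2.imread("pics/scene0.png")[160:310,210:410];cv2.imwrite("pics/scene_z2.png",cv2.resize(f,None,fx=4,fy=4,interpolation=cv2.INTER_CUBIC))
E
```

```text
(no output)
```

View pics/scene_z2.png

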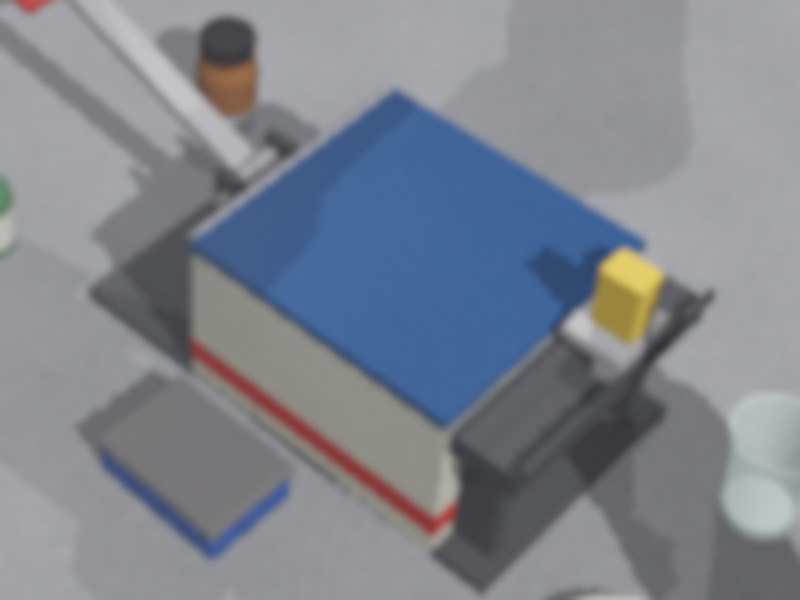

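```bash
python3 - <<'E'
from h import *
d=np.load("top0.npz");p=d["p"];f=d["f"];hsv=cv2.cvtColor(f,cv2.COLOR_BGR2HSV)
H,S,V=[hsv[...,i].astype(int) for i in range(3)]
P=p[...,:2]*1000
m=(H>100)&(H<120)&(S>130)&(p[...,2]>.11)&(p[...,1]>0.02)&(p[...,1]<.3)
m=cv2.morphologyEx(m.astype(np.uint8),cv2.MORPH_OPEN,np.ones((3,3)))>0
c,wh,a=cv2.minAreaRect(P[m].astype(np.float32));print("flap",c,wh,a,cv2.boxPoints((c,wh,a)))
m=((H<5)|(H>175))&(S>190)&(p[...,2]>.14)&(p[...,1]>-.3)&(p[...,1]<-.1)&(p[...,0]<.7)
c2,wh2,a2=cv2.minAreaRect(P[m].astype(np.float32));print("pad",c2,wh2,a2, np.median(p[m][:,2]))
m=(H>20)&(H<32)&(S>150)&(p[...,2]>.178)&(p[...,1]>.2)&(p[...,1]<.35)
print("knob",P[m].min(0),P[m].max(0),P[m].mean(0),m.sum())
k=P[m].mean(0)
e=cv2.boxPoints((c,wh,a)); ang=np.deg2rad(a-90 if 0 else a)
cands=[ang+i*np.pi/2 for i in range(4)]; t=max(cands,key=lambda t:np.sin(t))
x=np.array([np.cos(t),np.sin(t)]);y=np.array([-x[1],x[0]])
print("bin x",x,"yaw",t,"pad-knob line",k-np.array(c2)); 
c=np.array(c)
for n,v in(("knob",k),("pad",np.array(c2))): print(n,"bin",(v-c)@x,(v-c)@y)
# scene view knob
s=np.load("scene0.npz");q=s["p"];hs=cv2.cvtColor(s["f"],cv2.COLOR_BGR2HSV)
m=(hs[...,0]>15)&(hs[...,0]<35)&(hs[...,1]>120)&(q[...,2]>.14)&(q[...,1]>.2)
w=q[m];b=np.c_[(w[:,:2]*1000-c)@x,(w[:,:2]*1000-c)@y,w[:,2]*1000];print("scene knob",len(w),b.min(0),b.max(0),np.median(b,0))
print(Rc(bot.read_state()["tcp_rot"]).round(3))
E
```

```text
flap (573.9078979492188, 149.42184448242188) (202.09027099609375, 191.13226318359375) 81.64204406738281 [[464.66913   63.341087]
 [653.7714    35.558678]
 [683.14667  235.5026  ]
 [494.04437  263.285   ]]
pad (525.2406616210938, -180.6041717529297) (57.01699447631836, 85.82691192626953) 80.90165710449219 0.1779835900000245
knob [558.18971884 264.9764122 ] [581.07216323 292.83310708] [568.72219659 278.9330598 ] 64
bin x [0.14535705 0.98937926] yaw 1.4249224770341333 pad-knob line [ 43.48153497 459.53723156]
knob bin 127.38193254596028 23.955994101191283
pad bin -333.59502294582074 0.1787449899890587
scene knob 238 [ 118.31844095 -674.85469145  147.40479195] [ 470.62885126   34.52229259 1002.34507249] [135.64034714  14.48166853 179.211587  ]
[[-0.001  0.408 -0.913]
 [ 0.001 -0.913 -0.408]
 [-1.    -0.001  0.   ]]
```

```bash
cat >> h.py <<'E'
C=np.array([573.9,149.4])/1000;t0=1.425
BX=np.array([np.cos(t0),np.sin(t0)]);BY=np.array([-BX[1],BX[0]])
def b2w(x,y): return C+x*BX+y*BY
def w2b(P): P=np.asarray(P)[...,:2]-C; return np.stack([P@BX,P@BY],-1)
def tool(seq,yawturn=0):
    s=bot.read_state();Rm=Rc(s["tcp_rot"]);
    for w in seq: print(np.round(w,3),"->",np.round(Rm.T@(np.array(w)-s["tool_pos"]),3))
E
python3 - <<'E'
from h import *
for n in("top","scene"):
    d=np.load(n+"0.npz");p=d["p"];b=w2b(p)
    print(n)
    for y in range(-60,110,10):
        r=[]
        for x in range(80,170,10):
            m=(abs(b[...,0]-x/1000)<.006)&(abs(b[...,1]-y/1000)<.006)&(p[...,2]<.3)
            r.append("%4d"%(p[m][:,2].max()*1000) if m.any() else "   .")
        print(y,*r)
tool([[.275,-.616,.31],[.55,-.35,.31],[.6,-.1,.31],[*b2w(.127,.065),.31],[*b2w(.127,.065),.158]])
print(w2b(bot.read_state()["tool_pos"]))
E
```

```text
top
-60  136  137  136  124  123  124  125  132    .
-50  139  134  134  127  126  123  130  131    .
-40  136  137  134  124  126  124  130  131    .
-30  141  134  134  123  123  123  133  133    .
-20  137  139  135  127  123  126  127  135    .
-10  135  139  132  124  125  127  132  132    .
0  135  137  144  146  144  147  144  140    .
10  135  135  146  180  188  188  188  141    .
20  135  136  146  188  190  190  193    .    .
30  134  138  143  188  189  192  191    .    .
40  135  134  143  176  176  192  177  138    .
50  137  137  133  143  144  144  144  131    .
60  137  137  133  124  126  124  128  133    .
70  137  136  133  123  126  125  136  136    .
80  136  136  135  122  123  125  135  135    .
90  136  135  135  124  121  121  134  134    1
100  133  134  134    2    5    8   12    5    5
scene
-60  138  138  134  123  124  125  124  133  125
-50  138  138  137  123  124  124  124  134  128
-40  135  135  137  122  124  123  123  131  124
-30  134  136  136  123  124  124  124  132  130
-20  134  134  135  124  124  122  122  132  125
-10  135  134  134  126  125  125  122  132  125
0  135  134  138  145  147  146  146  146  131
10  136  138  138  145  190  190  188  188  131
20  135  135  135  144  189  191  191  191    4
30  137  135  134  144  190  190  189  189  132
40  135  136  134  134  187  187  187  167  132
50  135  135  134    6   12   12  141  146  124
60  136  137  135    .   29   51  124  135  124
70  135  137    .    .   29  126  123  132  124
80  135  133  133    .  123  125  123  132  126
90  134  136  136  121  123  123  123  132  125
100  133  133  134    .    9  119  119  119    3
[ 0.275 -0.616  0.31 ] -> [-0.088 -0.    -0.   ]
[ 0.55 -0.35  0.31] -> [-0.088 -0.131 -0.36 ]
[ 0.6  -0.1   0.31] -> [-0.088 -0.339 -0.507]
[0.528 0.284 0.31 ] -> [-0.087 -0.719 -0.598]
[0.528 0.284 0.158] -> [ 0.065 -0.719 -0.598]
[-0.80066906  0.18466323]
```

Emit:
{"name": "send_rows", "arguments": {
  "targets": [-0.04,0,0,0,0,0,-1,-0.09,0,0,0,0,0,-1,-0.09,-0.02,-0.05,0.1,0,0,-1,-0.09,-0.035,-0.095,0.2,0,0,-1,-0.09,-0.05,-0.14,0.3,0,0,-1,-0.09,-0.068,-0.185,0.4,0,0,-1,-0.09,-0.085,-0.23,0.5,0,0,-1,-0.09,-0.1,-0.275,0.567,0,0,-1,-0.09,-0.115,-0.32,0.567,0,0,-1,-0.09,-0.131,-0.36,0.567,0,0,-1,-0.09,-0.17,-0.39,0.567,0,0,-1,-0.09,-0.21,-0.42,0.567,0,0,-1,-0.09,-0.25,-0.45,0.567,0,0,-1,-0.09,-0.29,-0.48,0.567,0,0,-1,-0.09,-0.339,-0.507,0.567,0,0,-1,-0.09,-0.339,-0.507,0.567,0,0,-1],
  "squeeze": 10
}}

```text
time_s: 1.7
tool_pos: [0.6005, -0.0912, 0.3123]
tcp_rot: [-2.148, 0.142, 2.15]
force: [-0.1, 0.2, 1.0]
opening: 0.007
```

```bash
python3 - <<'E'
from h import *
s=bot.read_state();print(s["time_s"],s["tool_pos"],s["opening"],s["q"].round(2));print(Rc(s["tcp_rot"]).round(3))
tool([[*b2w(.129,.070),.31],[*b2w(.129,.070),.160]])
E
```

```text
1.7 [ 0.60049772 -0.09120997  0.31232527] 0.0072073491227813554 [ 0.15  0.3  -0.13  1.6   0.04  1.24 -1.69]
[[-0.    -0.136 -0.991]
 [ 0.004 -0.991  0.136]
 [-1.    -0.004  0.001]]
[0.523 0.287 0.31 ] -> [ 0.004 -0.364  0.128]
[0.523 0.287 0.16 ] -> [ 0.154 -0.364  0.128]
```

Emit:
{"name": "send_rows", "arguments": {
  "targets": [0.004,-0.045,0.02,0,0,0,-1,0.004,-0.09,0.035,0,0,0,-1,0.004,-0.135,0.05,0,0,0,-1,0.004,-0.18,0.065,0,0,0,-1,0.004,-0.225,0.08,0,0,0,-1,0.004,-0.27,0.1,0,0,0,-1,0.004,-0.315,0.115,0,0,0,-1,0.004,-0.364,0.128,0,0,0,-1,0.004,-0.364,0.128,0,0,0,-1,0.004,-0.364,0.128,0,0,0,-1,0.04,-0.364,0.128,0,0,0,-1,0.08,-0.364,0.128,0,0,0,-1,0.12,-0.364,0.128,0,0,0,-1,0.154,-0.364,0.128,0,0,0,-1,0.154,-0.364,0.128,0,0,0,-1,0.154,-0.364,0.128,0,0,0,-1]
}}

```text
time_s: 3.3
tool_pos: [0.5275, 0.277, 0.1591]
tcp_rot: [-2.144, 0.162, 2.144]
force: [-0.0, 0.5, 0.8]
opening: 0.009
```

```bash
python3 - <<'E'
from h import *
s=bot.read_state();print(s["time_s"],s["tool_pos"],s["force"],w2b(s["tool_pos"]),s["q"].round(2))
im=bot.get_image("scene");cv2.imwrite("pics/s1.png",cv2.resize(im["frame"][150:320,260:440],None,fx=3.3,fy=3.3,interpolation=cv2.INTER_CUBIC))
E
```

```text
3.3 [0.52752763 0.27701013 0.15911103] [-0.0433566   0.54949377  0.76014681] [0.11951926 0.06441963] [-0.35  0.43 -0.3   1.79  0.16  0.94 -2.45]
```

View pics/s1.png

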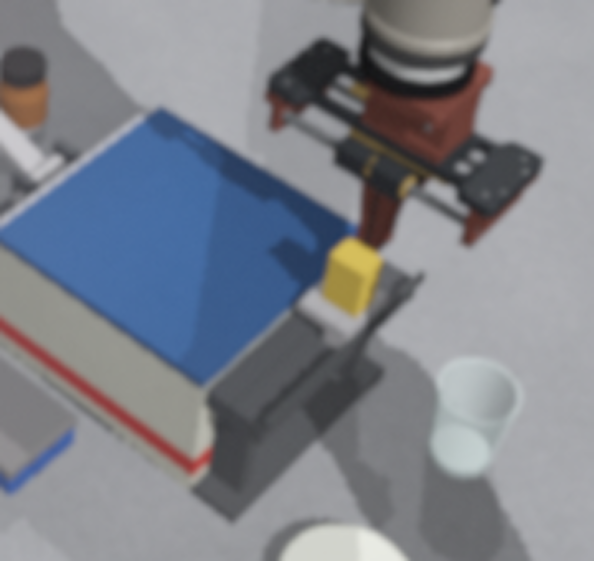

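The shut fingertips are in front of the knob's robot-side face, at about (375,235) in the crop. They sit about 10 mm off centre towards the flap. I'll correct that and then push slowly.

Emit:
{"name": "send_rows", "arguments": {
  "targets": [0,-0.005,0,0,0,0,-1,0,-0.01,0,0,0,0,-1,0,-0.01,-0.005,0,0,0,-1,0,-0.01,-0.01,0,0,0,-1,0,-0.01,-0.014,0,0,0,-1,0,-0.01,-0.018,0,0,0,-1,0,-0.01,-0.022,0,0,0,-1,0,-0.01,-0.026,0,0,0,-1,0,-0.01,-0.03,0,0,0,-1,0,-0.01,-0.034,0,0,0,-1,0,-0.01,-0.038,0,0,0,-1,0,-0.01,-0.042,0,0,0,-1,0,-0.01,-0.046,0,0,0,-1,0,-0.01,-0.05,0,0,0,-1,0,-0.01,-0.054,0,0,0,-1,0,-0.01,-0.058,0,0,0,-1,0,-0.01,-0.06,0,0,0,-1,0,-0.01,-0.06,0,0,0,-1]
}}

```text
time_s: 5.15
tool_pos: [0.5882, 0.2797, 0.1587]
tcp_rot: [-2.145, 0.158, 2.144]
force: [-0.1, -0.7, 0.4]
opening: 0.003
```

```bash
cat >> h.py <<'E'
def knob():
    im=bot.get_image("top");p=pts(im);hsv=cv2.cvtColor(im["frame"],cv2.COLOR_BGR2HSV);b=w2b(p)
    m=(hsv[...,0]>20)&(hsv[...,0]<32)&(hsv[...,1]>150)&(p[...,2]>.178)&(p[...,2]<.2)&(p[...,1]>.2)&(p[...,1]<.35)
    print("top knob bin",b[m].min(0),b[m].max(0),b[m].mean(0),m.sum())
    im=bot.get_image("scene");p=pts(im);hsv=cv2.cvtColor(im["frame"],cv2.COLOR_BGR2HSV);b=w2b(p)
    m=(hsv[...,0]>15)&(hsv[...,0]<35)&(hsv[...,1]>120)&(p[...,2]>.178)&(p[...,2]<.2)&(p[...,1]>.2)&(p[...,1]<.4)
    print("scene knob bin",b[m].min(0),b[m].max(0),np.median(b[m],0),m.sum())
    return im["frame"]
E
python3 - <<'E'
from h import *
s=bot.read_state();print(s["time_s"],s["tool_pos"],s["force"],w2b(s["tool_pos"]))
f=knob();cv2.imwrite("pics/s2.png",cv2.resize(f[150:320,260:440],None,fx=3.3,fy=3.3,interpolation=cv2.INTER_CUBIC))
d=np.load("scene0.npz");b=w2b(d["p"]);p=d["p"];hsv=cv2.cvtColor(d["f"],cv2.COLOR_BGR2HSV)
m=(hsv[...,0]>15)&(hsv[...,0]<35)&(hsv[...,1]>120)&(p[...,2]>.178)&(p[...,2]<.2)&(p[...,1]>.2)&(p[...,1]<.4)
print("scene knob start",b[m].min(0),b[m].max(0),np.median(b[m],0))
E
```

```text
5.15 [0.58816089 0.27969979 0.15867723] [-0.12990333 -0.68954998  0.36610627] [0.13098921 0.00482041]
top knob bin [ 0.11401199 -0.01496611] [ 0.11517029 -0.01241055] [ 0.11459114 -0.01368833] 2
scene knob bin [ 0.11836009 -0.0291165 ] [ 0.14764147 -0.00289988] [ 0.13408898 -0.01707661] 159
scene knob start [0.11834261 0.01046262] [0.14756405 0.03450747] [0.13454128 0.0187461 ]
```

View pics/s2.png

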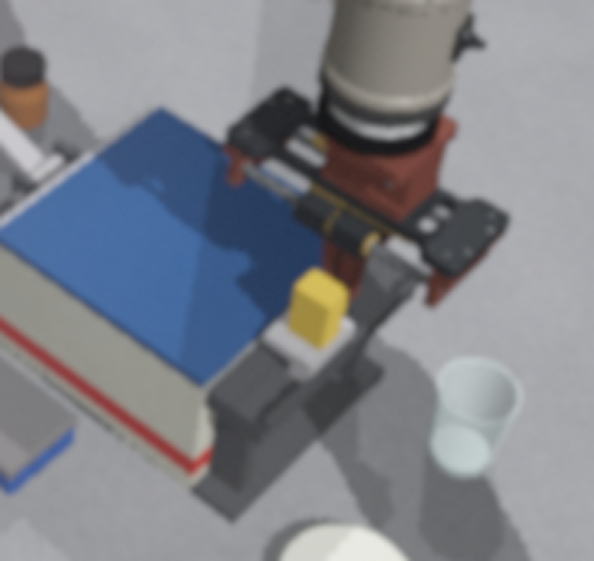

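The knob has moved about 38 mm, to about (318,305) in the crop. I'll push 10 mm more for margin, still well short of the hard stop, then back off and rise.

Emit:
{"name": "send_rows", "arguments": {
  "targets": [0,0,-0.004,0,0,0,-1,0,0,-0.008,0,0,0,-1,0,0,-0.01,0,0,0,-1,0,0,-0.01,0,0,0,-1,0,0,0.005,0,0,0,-1,0,0,0.02,0,0,0,-1,-0.03,0,0.02,0,0,0,-1,-0.07,0,0.02,0,0,0,-1,-0.11,0,0.02,0,0,0,-1,-0.15,0,0.02,0,0,0,-1,-0.15,0.045,0.02,0,0,0,-1,-0.15,0.09,0.02,0,0,0,-1,-0.15,0.135,0.02,0,0,0,-1,-0.15,0.18,0.02,0,0,0,-1,-0.15,0.22,0.02,0,0,0,-1,-0.15,0.22,0.02,0,0,0,-1,-0.15,0.22,0.02,0,0,0,-1,-0.15,0.22,0.02,0,0,0,-1]
}}

```text
time_s: 7.05
tool_pos: [0.5356, 0.0663, 0.3088]
tcp_rot: [-2.146, 0.156, 2.145]
force: [-0.8, 0.7, 0.3]
opening: 0.008
```

```bash
python3 - <<'E'
from h import *
s=bot.read_state();print(s["time_s"],s["tool_pos"],s["force"],w2b(s["tool_pos"]))
f=knob();cv2.imwrite("pics/s3.png",cv2.resize(f,None,fx=1.5,fy=1.5,interpolation=cv2.INTER_CUBIC))
print(b2w(-.334,0)); tool([[*b2w(-.334,0),.30],[*b2w(-.334,0),.19]])
E
```

```text
7.05 [0.53564948 0.06631466 0.3087536 ] [-0.84484743  0.72301737  0.30387042] [-0.08776089  0.02577403]
top knob bin [ 0.1139364  -0.03640775] [ 0.14160116 -0.01559617] [ 0.12670988 -0.02621813] 60
scene knob bin [ 0.11874877 -0.03803067] [ 0.14736673 -0.0163984 ] [ 0.13405638 -0.02972947] 125
[ 0.52537636 -0.18105644]
[ 0.525 -0.181  0.3  ] -> [ 0.009  0.247 -0.026]
[ 0.525 -0.181  0.19 ] -> [ 0.119  0.247 -0.026]
```

View pics/s3.png

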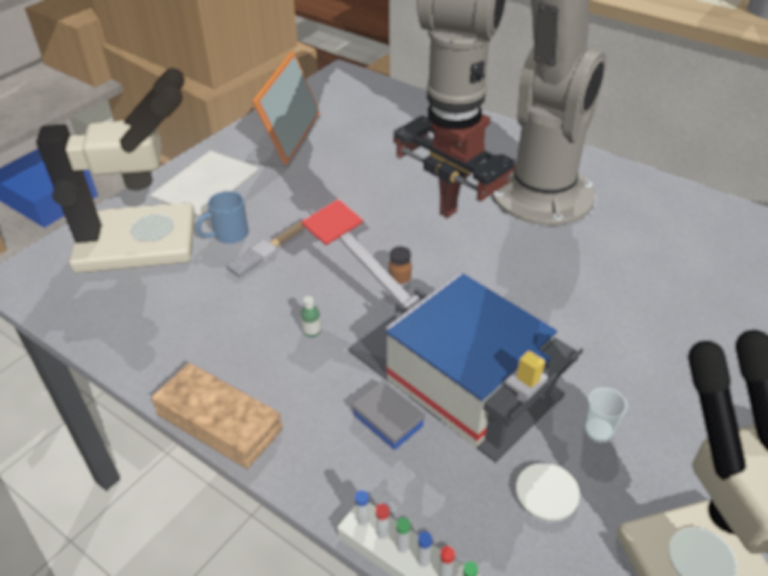

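The bolt is clear, at about 50 mm of travel, with the knob at (530,368). Next I'll hover over the pad.

Emit:
{"name": "send_rows", "arguments": {
  "targets": [0,0.045,-0.005,0,0,0,-1,0,0.09,-0.01,0,0,0,-1,0,0.135,-0.015,0,0,0,-1,0,0.18,-0.02,0,0,0,-1,0,0.225,-0.025,0,0,0,-1,0,0.247,-0.026,0,0,0,-1,0,0.247,-0.026,0,0,0,-1,0.04,0.247,-0.026,0,0,0,-1,0.08,0.247,-0.026,0,0,0,-1,0.1,0.247,-0.026,0,0,0,-1,0.1,0.247,-0.026,0,0,0,-1,0.1,0.247,-0.026,0,0,0,-1]
}}

```text
time_s: 8.35
tool_pos: [0.5259, -0.1816, 0.2092]
tcp_rot: [-2.146, 0.155, 2.146]
force: [-0.4, 0.2, -0.5]
opening: 0.01
```

```bash
python3 - <<'E'
from h import *
s=bot.read_state();print(s["time_s"],s["tool_pos"],s["force"],w2b(s["tool_pos"]))
th=np.array([0,.1,.2,.3,.35,.4,.42,.44]);
for t in th: print(t,round(-.14-.211*np.cos(.409-t),4),round(.095+.211*np.sin(.409-t),4))
print(Rc(s["tcp_rot"]).round(3))
f=bot.get_image("scene")["frame"];cv2.imwrite("pics/s4.png",cv2.resize(f[60:220,150:350],None,fx=3.5,fy=3.5,interpolation=cv2.INTER_CUBIC))
E
```

```text
8.35 [ 0.52586532 -0.18160324  0.20917591] [-0.43161569  0.18683684 -0.46678921] [-0.33446997 -0.00056321]
0.0 -0.3336 0.1789
0.1 -0.341 0.1592
0.2 -0.3464 0.1388
0.3 -0.3497 0.118
0.35 -0.3506 0.1074
0.4 -0.351 0.0969
0.42 -0.351 0.0927
0.44 -0.3509 0.0885
[[ 0.    -0.144 -0.99 ]
 [ 0.    -0.99   0.144]
 [-1.    -0.    -0.   ]]
```

View pics/s4.png

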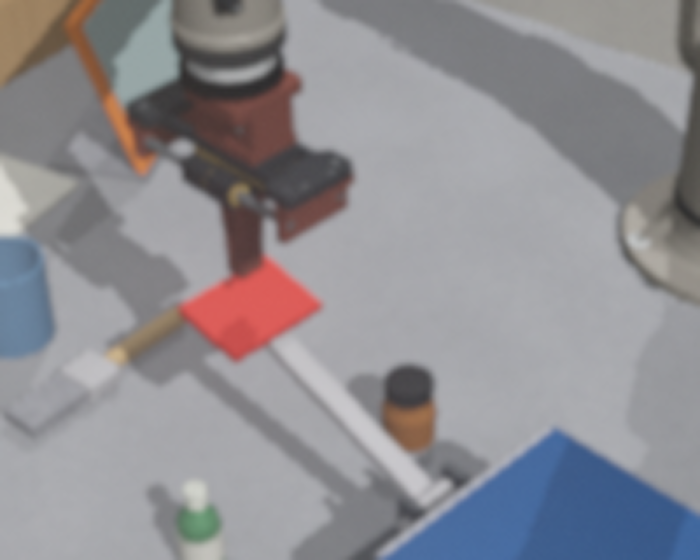

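The fingertips are above the pad, with the tip at about (245,270) and the pad centre at (250,305) in the crop. I'll press gently along the arc.

Emit:
{"name": "send_rows", "arguments": {
  "targets": [0.01,0,0,0,0,0,-1,0.018,0,0,0,0,0,-1,0.022,0,0,0,0,0,-1,0.026,0,0,0,0,0,-1,0.03,0.001,0,0,0,0,-1,0.034,0.002,0,0,0,0,-1,0.038,0.003,0,0,0,0,-1,0.042,0.005,0,0,0,0,-1,0.046,0.006,0,0,0,0,-1,0.05,0.007,0,0,0,0,-1,0.054,0.008,0,0,0,0,-1,0.058,0.009,0,0,0,0,-1,0.062,0.01,0,0,0,0,-1,0.066,0.011,0,0,0,0,-1,0.07,0.012,0,0,0,0,-1,0.07,0.012,0,0,0,0,-1]
}}

```text
time_s: 10.0
tool_pos: [0.5232, -0.1958, 0.1391]
tcp_rot: [-2.145, 0.16, 2.144]
force: [-2.3, 0.3, 6.2]
opening: 0.006
```

```bash
cat >>h.py <<'E'
def flap():
    s=bot.read_state();print(s["time_s"],s["tool_pos"],s["force"],w2b(s["tool_pos"]))
    for n in("top","scene"):
        im=bot.get_image(n);p=pts(im);hsv=cv2.cvtColor(im["frame"],cv2.COLOR_BGR2HSV);b=w2b(p)
        m=(hsv[...,0]>100)&(hsv[...,0]<120)&(hsv[...,1]>130)&(p[...,2]>.12)&(p[...,2]<.4)&(abs(b[...,1])<.08)&(b[...,0]>-.12)&(b[...,0]<.12)
        a=np.polyfit(b[m][:,0],p[m][:,2],1);print(n,m.sum(),"flap deg",np.rad2deg(np.arctan(a[0])))
    return im["frame"]
E
python3 - <<'E'
from h import *
f=flap();cv2.imwrite("pics/s5.png",cv2.resize(f[60:330,150:420],None,fx=2.2,fy=2.2,interpolation=cv2.INTER_CUBIC))
E
```

```text
10.0 [ 0.52320341 -0.19578863  0.13906992] [-2.30458411  0.29897174  6.22486457] [-3.48891581e-01  9.59619863e-06]
top 3097 flap deg 19.44040225011978
scene 2426 flap deg 19.524721203106395
```

View pics/s5.png

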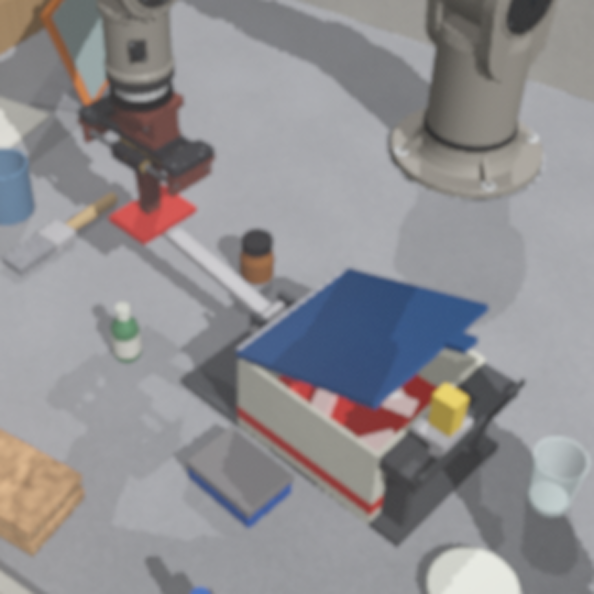

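The flap is rising (about 19.5°) with the tongue past the bolt, and the pad force is about 6 N. I'll keep pressing down.

Emit:
{"name": "send_rows", "arguments": {
  "targets": [0.004,0.001,0,0,0,0,-1,0.008,0.001,0,0,0,0,-1,0.012,0.002,0,0,0,0,-1,0.016,0.002,0,0,0,0,-1,0.02,0.003,0,0,0,0,-1,0.024,0.003,0,0,0,0,-1,0.028,0.004,0,0,0,0,-1,0.032,0.004,0,0,0,0,-1,0.036,0.004,0,0,0,0,-1,0.04,0.004,0,0,0,0,-1,0.044,0.004,0,0,0,0,-1,0.044,0.004,0,0,0,0,-1,0.044,0.004,0,0,0,0,-1,0.044,0.004,0,0,0,0,-1]
}}

```text
time_s: 11.5
tool_pos: [0.5226, -0.2001, 0.0952]
tcp_rot: [-2.146, 0.16, 2.145]
force: [-1.9, -3.3, 4.8]
opening: 0.006
```

```bash
python3 - <<'E'
from h import *
f=flap();cv2.imwrite("pics/s6.png",cv2.resize(f[60:330,150:420],None,fx=2.2,fy=2.2,interpolation=cv2.INTER_CUBIC))
knob()
E
```

```text
11.5 [ 0.52262841 -0.20011033  0.09519626] [-1.89448977 -3.26302041  4.75467539] [-3.53250966e-01 -4.93600737e-05]
top 1914 flap deg 43.68103173942639
scene 371 flap deg 42.76391286332047
top knob bin [ 0.1136531  -0.03671029] [ 0.14279747 -0.01543988] [ 0.12705546 -0.02609174] 60
scene knob bin [ 0.1181465  -0.03857951] [ 0.14745338 -0.01433087] [ 0.13438301 -0.02968565] 144
```

View pics/s6.png

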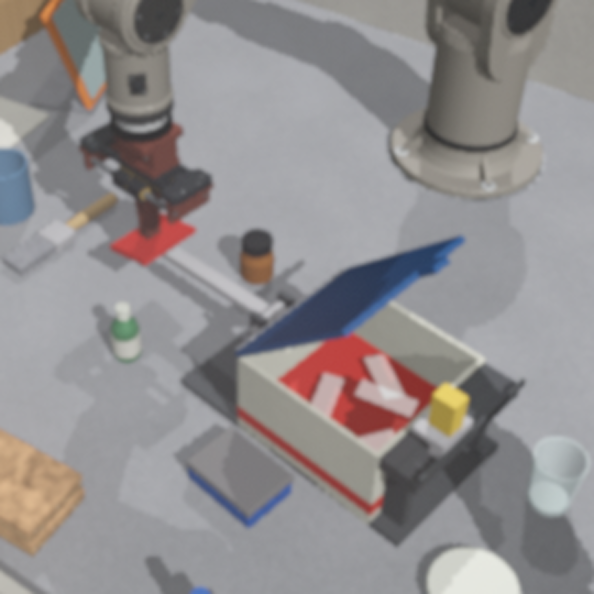

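The flap stands about 43° open, and the fingertips are holding the pad at (150,235) in the crop. I'll hold briefly, recheck and hand in.

Emit:
{"name": "send_rows", "arguments": {
  "targets": [0,0,0,0,0,0,-1,0,0,0,0,0,0,-1,0,0,0,0,0,0,-1,0,0,0,0,0,0,-1,0,0,0,0,0,0,-1,0,0,0,0,0,0,-1]
}}

```text
time_s: 12.3
tool_pos: [0.5226, -0.2001, 0.0952]
tcp_rot: [-2.146, 0.16, 2.144]
force: [-2.0, -3.3, 4.4]
opening: 0.005
```

```bash
python3 - <<'E'
from h import *
flap()
d=np.load("top0.npz");im=bot.get_image("top");p=pts(im)
for n,(x,y) in dict(jar=(.42,-.10),dropper=(.638,-.15),beaker=(.53,.38),box=(.712,.087)).items():
    for P in(d["p"],p):
        m=(abs(P[...,0]-x)<.06)&(abs(P[...,1]-y)<.055)&(P[...,2]>.02)&(P[...,2]<.09)&(abs(w2b(P)[...,1])>.1 if n=="box" else True)
        print(n,np.round(P[m].mean(0),3),m.sum())
bot.job_done()
E
```

```text
12.3 [ 0.52261671 -0.20010766  0.09522446] [-2.02886612 -3.26725461  4.39724616] [-3.53250028e-01 -3.73912207e-05]
top 1905 flap deg 43.65506987376258
scene 368 flap deg 42.87870621835665
jar [ 0.42  -0.102  0.06 ] 151
jar [ 0.42  -0.102  0.06 ] 151
dropper [ 0.635 -0.149  0.061] 93
dropper [ 0.635 -0.149  0.061] 92
beaker [0.533 0.382 0.054] 182
beaker [0.533 0.382 0.055] 183
box [0.719 0.085 0.033] 593
box [0.72  0.085 0.033] 588
the job is handed in; nothing more can be done
```

The bin is open and the job is handed in, with the arm still holding the lever down. I pushed the yellow bolt about 50 mm sideways with the shut fingertips, clear of the tongue and short of its hard stop. Then I pressed the red pad down along its arc until the flap rose.

**Flap:** the last check put it at about 43° (43.7° from the top camera, 42.9° from the scene camera), and it had not changed after a 0.6 s hold. The measured tool force was about 4–5 N vertically and about 6 N in all.

**Bolt:** it stayed where I left it while the flap opened.

**Other things on the bench:** the jar, dropper bottle, beaker and slide box read within 1 mm of their starting positions. I did not measure the dish, mug or brush; the arm did not go near the dish or mug, and the brush looked unmoved in the last picture.

**One miss:** my first approach to the knob was about 10 mm off to the side, because the arm was still catching up with the previous move. I corrected it before touching the bolt. The job took about 12 s and no check failed.

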